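# Fit the filter cartridge into its sloping housing

## Robot

A 6-joint arm with a two-finger parallel gripper is mounted at the origin on the work surface; the furniture and walls round the work are solid. World frame = base frame: x ahead of the robot, y to its left, z up, the work surface at z = 0. Lengths are in m, angles in rad, forces in N, time in s.
With the tool pointing down it reaches from about 0.4 to 0.825 m from the base axis. Payload 7 kg.
Tool frame: the origin (TCP) lies midway between the tips of the shut fingers; the grasp point (between the pads) lies 19 mm behind it (robot.grip_point_offset is the distance from the TCP to the grasp point, in m); z points along the fingers, y is the direction in which the jaws open and shut (so a half turn about z gives the same grasp; the last joint's range is limited). The gripper opens to 85 mm and grips with 20 to 120 N. Pads are 22 mm wide; open, the fingers measure 114 mm over their backs; the gripper's body (76 mm by 85 mm) begins 54 mm behind the grasp point. The pads swing forward as they close: fully open they stand 13 mm farther back than shut.
Start: joints at [-0.927, 0.359, 0.012, 0, -1.224, -0.288], TCP at [0.235, -0.633, 0.231] pointing down, gripper open.
Joint ranges: [-3.07, 3.07], [-1.43, 2.12], [-1.02, 1.25], [-3.03, 1.67], [-3.05, -0], [-3.03, 3.03]. Speed limits (rad/s): [2.39, 2.39, 3.01, 3.14, 3.14, 3.14].

## Interface

Orientations are given as a unit quaternion [w, x, y, z].
In Python, from workcell import robot gives the robot as it stands. The module is installed in compiled form; this text tells all that it offers.
- The arm moves only by the tool carry_out, never from a script. Its argument "plan" is a list of rows, each a list of 3 entries, a list of its own where there are three numbers: the closure, from 0 (fully open) to 1 (shut), then the shift along the tool's x, y, z in cm, then the turn about the tool's z in rad. In form: [[hand, [dx, dy, dz], spin], ...]. A call has 1 to 8 rows; each row is the pose to reach, as a shift and turn from the pose commanded when the call began, along the tool's axes at that moment; what a row does not reach only later rows make up. A row lasts 1/10 s, in which the tool goes at most 50 mm and 8.59 degrees, less where a joint would pass 70% of its speed; a pose out of reach is approached as far as the arm can. A call with a gripper value outside its range is refused whole. The fingers move at their own pace and stop on an object; "grip_force" is the grip in N (left out, the last holds). Time passes only in rows, so rows that repeat a pose let the fingers close. It gives the time, the measured TCP pose, the force and the opening at its end, in the units of the state.
- robot.observe(): the state, without advancing time (a new reading comes with each control period).
- robot.read_camera(name): name is "scene" or "top" or "wrist"; returns (picture, depth): 384x512x3 uint8, blue, green, red; 384x512 float32, m along the optical axis (not along the pixel's ray), 0 where there is no reading.
- robot.camera_model(name): a dict with "mtx" (3x3 intrinsics, pixels), "eye" and "orientation" of the camera in the world. Camera axes: x right, y down, z forward; pixel columns grow to the right and rows downward; lengths in m; the calibration is good to about 2 mm. The wrist camera is an equidistant fisheye: a pixel r from the principal point sees the ray r / f radians off the axis. A picture is of the moment at which its call begins: read the wrist's pose just before it. camera_model takes no time and is no camera call; for the wrist camera it gives the pose at the moment of the call.
- robot.job_done(): hands the job in, once; it reports no verdict.
Trained networks look in the newest picture that a camera, given by its name, has taken for a name from the list of things; names that differ only in an ending like _2 or _b are one class to them, and where a whole thing is asked for, a point or a joint stands for the part that bears it (a point fixed in the world has none). Each returns a list of dicts, best first, with "score" (0 to 1); they miss things now and then, are a little off and sometimes report something else, mostly with a low value. They report only what shows in the picture. A call takes as long as a camera call. They do not tell look-alikes from the thing itself.
- robot.boxes_of(camera, name): "box" ([left, top, right, bottom] in pixels, round what is visible of it).
- robot.outline_of(camera, name): "mask" (384x512 bool, what is visible of it) and "box" ([left, top, right, bottom] in pixels, round what is visible of it).
The state is a dict: "t": time; "joints": joint angles; "qd": joint speeds; "effort": joint torques, N m; "tool_pos": TCP position; "tcp_rot": TCP orientation; "ft_force": force on the tool from outside, world axes, zero at the start; "wrist_torque": the same for the moment, N m; "finger_gap": finger opening in m.
Only numpy, scipy, OpenCV 4.12 (cv2) and the standard library are available. Lean on these libraries where they do the work, as an engineer would, in place of code of your own. Each camera call takes 0.05 s, during which the arm holds its last target. There are 200 camera calls.

## Task

Fit the loose filter cartridge into the open tray of the sloping grey filter housing: holding the cartridge tilted, hook its thin tongue under the lip along the tray's low edge, then swing the other end down until the cartridge lies flat on the tray floor, and let go. Leave the bottles, the beaker and the weight standing where they are.

Things in the scene. Friction and masses are not known exactly. Their poses are not given: they have to be found in the camera images.
- cartridge: Loose white filter cartridge, 134 mm long (x), 96 mm wide (y), 0.17 to 0.35 kg, lying on the worktop, handle up. Origin: on the flat underside, right below the handle; z up, -x towards its thin tongue. The pleated body, 18 mm thick, reaches from x = -48 to +54 mm (rear end).
- tongue_edge (a point): Middle of the tongue's free edge, on the underside (cartridge frame x = -80 mm, y = 0, z = 0). The tongue is a flap 6 mm thick and 80 mm wide, flush with the underside, from x = -80 to -48 mm.
- handle_top (a point): Middle of the top of the handle (cartridge frame x = 0, y = 0, z = 45 mm): an upright fin 10 mm thick (x), 60 mm long (y), rising 27 mm from the body's top at z = 18 mm.
- bay: Open tray of the grey housing, fixed; its floor slopes up 15 degrees away from the low edge, which is on the robot's side. Origin: on the floor, middle of the inner face of the low-edge wall; x up along the floor to the high end, y across, z square to the floor. Inside 142 mm long, 104 wide; walls 8 mm thick. Seated cartridge: same axes, origin at x 80 to 88, y -4 to 4, z 0 mm.
- lip_edge (a point): Middle of the lower front edge of the lip (tray frame x = 16 mm, y = 0, z = 18 mm). The lip is a 6 mm thick ledge along the low edge, covering x = 0 to 16 mm, its underside 18 mm above the floor.
- high_end (a point): Middle of the high-end wall's top inner edge (tray frame x = 142 mm, y = 0, z = 20 mm); the side walls are as high. From lip to this wall is 126 mm, less than the cartridge's length, so it goes in only tilted, tongue first, its rear end raised about 20 to 25 degrees from the tray floor.
- housing: The fixed stand of the tray: origin at the centre of its steel foot plate (190 x 132 mm), on the worktop; x points from the tray's low edge to its high end, where a short hose spigot sticks out below the tray.
- reagent_1: Brown bottle with black cap, 43 mm across, 88 mm tall, standing behind the housing; origin under its centre. Bystander.
- reagent_2: Brown bottle with white cap, 48 mm across, 96 mm tall, standing behind the housing; origin under its centre. Bystander.
- beaker_2: Clear beaker, 66 mm across, 78 mm tall, to the right of the cartridge; origin under its centre. Bystander.
- weight_1: Brass weight, 38 mm across, 32 mm tall, beyond the cartridge; origin under its centre. Bystander.
Things that resemble listed ones, but are neither listed nor needed, are in the scene too. Several things have the shape of the cartridge; the one meant has the colours described above.

How it is judged:
On the way:
1. the tongue's edge is under the lip while the cartridge is still tilted to the tray floor (by more than 0.1 rad) (x of tongue_edge in the frame of bay between -0.005 and 0.013 m and y of tongue_edge in the frame of bay between -0.012 and 0.012 m and z of tongue_edge in the frame of bay between -0.004 and 0.013 m and angle between the z axis of cartridge and the z axis of bay, either way round above 0.1 rad), for 0.1 s.
At the end, for the whole second after the job is handed in: The cartridge rests in the tray with its tongue under the lip: its origin within 77 to 91 mm of the low-edge wall along the tray, within 7 mm of the tray's middle line and within 3 mm of the floor, its underside parallel to the floor within 0.04 rad, released and at rest (x of cartridge in the frame of bay between 0.077 and 0.091 m and y of cartridge in the frame of bay between -0.007 and 0.007 m and z of cartridge in the frame of bay between -0.003 and 0.003 m and angle between the z axis of cartridge and the z axis of bay, either way round below 0.04 rad and angle between the x axis of cartridge and the x axis of bay, either way round below 0.1 rad and angle between cartridge's own z axis and vertical below 0.6 rad and linear speed of cartridge below 0.02 m/s and angular speed of cartridge below 0.1 rad/s); the robot touches nothing.
It fails at once if a bottle, the beaker or the weight is moved by more than 3 cm or tipped by more than 0.3 rad (distance of any of reagent_1, reagent_2, beaker_2, weight_1 from where it was at the start of the episode above 0.03 m or angle between any of reagent_1, reagent_2, beaker_2, weight_1's own z axis and vertical above 0.3 rad).
It also fails if it takes over 40 s, if anything falls off the work surface, if the arm or the gripper's body presses on something with over 40 N, if the wrist force passes 120 N, or if a joint passes its speed limit or range.

## Working session

There is one attempt and no reset: what is moved stays moved. The work goes in short steps, Python scripts to look and compute and a tool call to move; the robot and the scene stay as the last step left them, time stands still between calls to the robot, and variables do not carry over. Pictures are saved under pics/ and viewed, about 8 in all and at most 12, crops included, and the job is handed in when it is done.

Besides the shell and the picture viewer there is one more tool, called after ">>>" as a command line: name --argument value ..., lists and objects as JSON in quotes. carry_out: Moves the arm, as the interface text tells. Its arguments: {"type":"object","properties":{"plan":{"type":"array","items":{"type":"array"}},"grip_force":{"type":"number"}},"required":["plan"]}

```bash
mkdir -p pics; cat > h.py <<'E'
import numpy as np, cv2
from scipy.spatial.transform import Rotation as R
from workcell import robot
def q2R(q): return R.from_quat([q[1],q[2],q[3],q[0]]).as_matrix()
def cam(n):
    m=robot.camera_model(n); o=np.array(m["orientation"])
    return np.array(m["mtx"]),np.array(m["eye"]),(q2R(o) if o.size==4 else o.reshape(3,3))
def cloud(n,depth,c=None):
    K,e,Rm=c or cam(n); v,u=np.mgrid[:384,:512]
    x=(u-K[0,2])/K[0,0]; y=(v-K[1,2])/K[1,1]
    if n=="wrist":
        r=np.hypot(x,y); s=np.where(r>1e-9,np.tan(np.minimum(r,1.5))/np.maximum(r,1e-9),1); x=x*s;y=y*s
    return np.stack([x*depth,y*depth,depth],-1)@Rm.T+e
E
python3 - <<'E'
from h import *
for n in("scene","top"):
    p,d=robot.read_camera(n); cv2.imwrite(f"pics/{n}0.png",p); np.savez(f"{n}0.npz",p=p,d=d)
    print(n,robot.camera_model(n))
    P=cloud(n,d)
    for k in("cartridge","bay","housing","reagent_1","beaker_2","weight_1"):
        for o in robot.outline_of(n,k):
            m=o["mask"]&(d>0); print(k,round(o["score"],2),np.round(o["box"]),np.round(np.median(P[m],0),3) if m.any() else None)
s=robot.observe(); print(s)
E
```

```text
scene {'mtx': array([[412.89610818,   0.        , 254.96065183],
       [  0.        , 412.89610818, 190.95185039],
       [  0.        ,   0.        ,   1.        ]]), 'eye': array([1.06059808, 0.32793506, 1.2237016 ]), 'orientation': array([-0.10907919,  0.38825951,  0.88114465, -0.24686107])}
cartridge 0.86 [212.  93. 238. 124.] [ 0.325 -0.505  0.018]
cartridge 0.84 [326. 264. 377. 310.] [0.572 0.276 0.017]
cartridge 0.74 [138. 158. 174. 193.] [ 0.707 -0.464  0.018]
cartridge 0.59 [219. 168. 257. 205.] [ 0.549 -0.218  0.018]
cartridge 0.58 [251. 138. 297. 168.] [ 0.349 -0.234  0.018]
bay 0.75 [218. 171. 256. 206.] [ 0.551 -0.22   0.017]
bay 0.57 [278. 206. 339. 256.] [0.524 0.072 0.053]
housing 0.71 [274. 206. 343. 270.] [0.545 0.075 0.049]
reagent_1 0.86 [237. 278. 255. 299.] [0.809 0.053 0.07 ]
reagent_1 0.61 [223. 250. 233. 273.] [ 0.778 -0.043  0.064]
beaker_2 0.97 [188. 126. 210. 154.] [ 0.512 -0.449  0.048]
weight_1 0.24 [220. 168. 255. 207.] [ 0.551 -0.218  0.018]
top {'mtx': array([[357.1263317 ,   0.        , 251.44367436],
       [  0.        , 357.1263317 , 191.77672586
[... 703 characters left out ...]
4]
{'t': 0.7, 'joints': array([-9.26897282e-01,  3.58562251e-01,  1.18826386e-02, -1.65146066e-05,
       -1.22410402e+00, -2.88072194e-01]), 'qd': array([ 6.69632728e-05, -4.52437049e-04,  9.14417694e-04,  8.01478205e-04,
       -7.48508832e-04, -1.28730184e-03]), 'effort': array([-3.77782935e-04, -5.82757044e+01,  2.93615627e+01,  6.94061324e+00,
       -4.91615756e-04,  2.52282734e-05]), 'tool_pos': array([ 0.23510087, -0.63269561,  0.23131612]), 'tcp_rot': array([ 9.79096880e-06, -1.76973561e-01,  9.84215606e-01, -2.18342650e-06]), 'ft_force': array([-0.2148019 ,  0.71238334, -0.77064628]), 'wrist_torque': array([-0.01573628,  0.03867435, -0.01318575]), 'finger_gap': 0.08509007422943363}
```

```bash
python3 -c "
import cv2,numpy as np
a=[cv2.imread(f'pics/{n}0.png') for n in('scene','top')]
cv2.imwrite('pics/both.png',cv2.resize(np.vstack(a),(400,600)))"
```

```text
(no output)
```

View pics/top0.png

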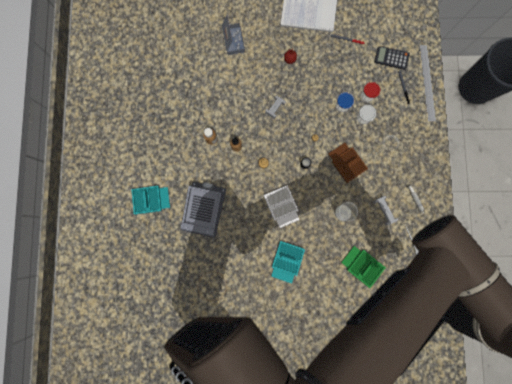

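View pics/scene0.png

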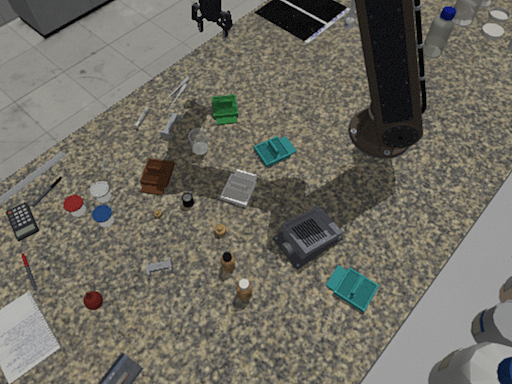

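Both views show the white/grey cartridge at top px (282,206), about (0.545,-0.22). The housing is at top px (203,210), with two bottles behind it at (209,134) and (236,143). The brass weight is near (264,162) and the beaker near (344,212). I'll move the wrist over the cartridge for a close look.

>>> carry_out --plan '[[0,[-43,27,-8],0],[0,[-43,27,-8],0],[0,[-43,27,-8],0],[0,[-43,27,-8],0],[0,[-43,27,-8],0],[0,[-43,27,-8],0],[0,[-43,27,-8],0],[0,[-43,27,-8],0]]'

```text
t: 1.5
tool_pos: [0.4765, -0.3174, 0.2943]
tcp_rot: [0.0, -0.177, 0.984, -0.0]
ft_force: [0.2, 0.1, -1.5]
finger_gap: 0.0855
```

```bash
cat > look.py <<'E'
from h import *
import sys
n=sys.argv[1]; c=cam("wrist"); s=robot.observe(); p,d=robot.read_camera("wrist")
cv2.imwrite(f"pics/{n}.png",p); np.savez(f"{n}.npz",p=p,d=d,K=c[0],e=c[1],R=c[2])
print(s["t"],s["tool_pos"],s["tcp_rot"],s["joints"].round(3),"gap",s["finger_gap"],"cam",c[1],c[2][:,2],"K",c[0][0])
E
python3 look.py w1
```

```text
1.5 [ 0.47646041 -0.3173714   0.29432413] [ 3.65812201e-04 -1.77012554e-01  9.84208506e-01 -1.95801233e-04] [-0.246  0.155 -0.119  0.    -1.296 -0.969] gap 0.08548221643546387 cam [ 0.40847608 -0.34261046  0.43596321] [ 0.26990633  0.09929673 -0.95775296] K [297.31863964   0.         256.28324386]
```

View pics/w1.png

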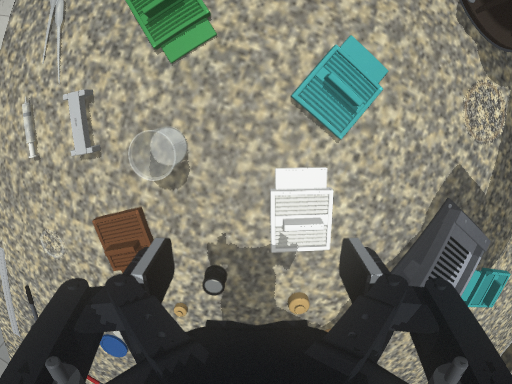

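The wrist view shows the white cartridge at px (302,210). Its tongue is at the top (301,178), towards the robot, and the handle fin is at (303,225). The housing is on the right, around (450,250).

```bash
cat > meas.py <<'E'
from h import *
import sys
f=np.load(sys.argv[1]+".npz"); p,d=f["p"],f["d"]; P=cloud("wrist",d,(f["K"],f["e"],f["R"]))
hsv=cv2.cvtColor(p,cv2.COLOR_BGR2HSV)
x0,y0,x1,y1=map(int,sys.argv[2:6])
m=np.zeros(d.shape,bool); m[y0:y1,x0:x1]=1
print("table z",np.median(P[y0-15:y0-5,x0:x1,2]))
m&=(d>0)&(P[...,2]>0.003+0)
Q=P[m]; print(len(Q),np.histogram(Q[:,2],bins=np.arange(0,.06,.004)))
r=cv2.minAreaRect(Q[:,:2].astype(np.float32)*1000); print("rect all",r)
fin=Q[Q[:,2]>.035]; print("fin",fin.mean(0),cv2.minAreaRect(fin[:,:2].astype(np.float32)*1000))
b=Q[(Q[:,2]>.012)&(Q[:,2]<.025)];print("body",cv2.minAreaRect(b[:,:2].astype(np.float32)*1000))
t=Q[Q[:,2]<.010];print("tongue",t.mean(0),cv2.minAreaRect(t[:,:2].astype(np.float32)*1000))
E
python3 meas.py w1 262 162 340 262
python3 - <<'E'
from h import *
f=np.load("w1.npz"); d=f["d"]; P=cloud("wrist",d,(f["K"],f["e"],f["R"]))
for n,DD in(("scene",np.load("scene0.npz")["d"]),("top",np.load("top0.npz")["d"])):
    Q=cloud(n,DD).reshape(-1,3); q=Q[(Q[:,0]>.4)&(Q[:,0]<.68)&(Q[:,1]>-.03)&(Q[:,1]<.17)&(Q[:,2]>.015)]
    print(n,len(q),cv2.minAreaRect(q[:,:2].astype(np.float32)*1000),np.percentile(q[:,2],[1,50,99]))
E
```

```text
table z -0.0012131046590288797
4833 (array([  86, 1011,  213, 1903, 1129,   44,   43,   42,   41,   41,  169,
        111,    0,    0]), array([0.   , 0.004, 0.008, 0.012, 0.016, 0.02 , 0.024, 0.028, 0.032,
       0.036, 0.04 , 0.044, 0.048, 0.052, 0.056]))
rect all ((537.69677734375, -220.9528350830078), (134.18801879882812, 95.96338653564453), 22.222251892089844)
fin [ 0.5481589  -0.21771512  0.04266394] ((549.1546020507812, -217.04872131347656), (10.665600776672363, 58.072994232177734), 20.997068405151367)
body ((552.1141357421875, -215.05532836914062), (103.01823425292969, 95.95733642578125), 22.209285736083984)
tongue [ 0.49195661 -0.24117658  0.00531078] ((496.9466552734375, -245.75164794921875), (51.715614318847656, 97.67289733886719), 37.28828430175781)
scene 2018 ((533.9977416992188, 71.58880615234375), (124.82970428466797, 183.30001831054688), 76.61895751953125) [0.01921927 0.05248361 0.08758682]
top 1581 ((535.4055786132812, 71.06999969482422), (121.03355407714844, 184.44558715820312), 77.42137908935547) [0.02707103 0.05056018 0.08520442]
```

>>> carry_out --plan '[[0,[-5,3.5,5],-0.03],[0,[-10.4,6.9,10],-0.03],[0,[-10.4,6.9,15],-0.03],[0,[-10.4,6.9,19],-0.03],[0,[-10.4,6.9,22],-0.03],[0,[-10.4,6.9,22],-0.03],[0,[-10.4,6.9,22],-0.03]]'

```text
t: 2.25
tool_pos: [0.5472, -0.2177, 0.0704]
tcp_rot: [-0.003, -0.192, 0.981, 0.001]
ft_force: [0.1, -0.0, 0.4]
finger_gap: 0.0855
```

```bash
python3 look.py w2
```

```text
2.25 [ 0.54719903 -0.21770063  0.07044772] [-2.83338623e-03 -1.91890456e-01  9.81411873e-01  8.72034201e-04] [-0.047  0.373 -0.375 -0.    -0.829 -1.137] gap 0.08546426192098688 cam [ 0.48097435 -0.24511213  0.2125199 ] [ 0.26037368  0.10824614 -0.95942082] K [297.31863964   0.         256.28324386]
```

View pics/w2.png

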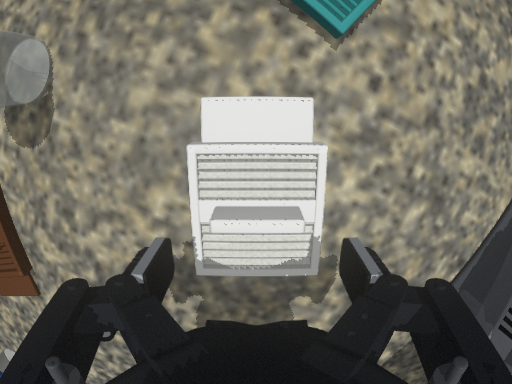

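The cartridge is centred between the open pads, with the fin at px (258,222). I'll descend and grip.

>>> carry_out --plan '[[0,[-0.2,0,3],0],[0,[-0.2,0,5.5],0],[0,[-0.2,0,5.5],0],[1,[-0.2,0,5.5],0],[1,[-0.2,0,5.5],0],[1,[-0.2,0,5.5],0],[1,[-0.2,0,5.5],0],[1,[-0.2,0,5.5],0]]' --grip_force 35

```text
t: 3.1
tool_pos: [0.5524, -0.2178, 0.0211]
tcp_rot: [0.002, -0.192, 0.981, -0.001]
ft_force: [-1.3, 1.1, 6.1]
finger_gap: 0.0587
```

```bash
python3 look.py w3
python3 - <<'E'
from h import *
# housing: plane fit & profile from earlier wrist/top/scene depth
c,s=None,None
for n in("scene","top"):
    D=np.load(n+"0.npz")["d"]; Q=cloud(n,D).reshape(-1,3)
    q=Q[(Q[:,0]>.4)&(Q[:,0]<.68)&(Q[:,1]>-.03)&(Q[:,1]<.17)&(Q[:,2]>.015)]
    (cx,cy),_,_=cv2.minAreaRect(q[:,:2].astype(np.float32))
    a=np.deg2rad(-13)  # axis direction guess
    ux=np.array([np.cos(a),np.sin(a)]); uy=np.array([-ux[1],ux[0]])
    X=(q[:,:2]-[cx,cy])@ux; Y=(q[:,:2]-[cx,cy])@uy
    print(n,cx,cy,X.min(),X.max(),Y.min(),Y.max())
    for x in np.arange(-.1,.1,.01):
        row=[]
        for y in np.arange(-.07,.071,.02):
            k=(abs(X-x)<.005)&(abs(Y-y)<.01); row.append(int(1000*np.median(q[k,2])) if k.sum()>1 else -1)
        print(round(x,3),row)
E
```

```text
3.1 [ 0.55237021 -0.21784898  0.02112587] [ 1.74816995e-03 -1.91878167e-01  9.81416965e-01 -6.73042383e-04] [-4.600e-02  4.380e-01 -4.140e-01  1.000e-03 -7.140e-01 -1.139e+00] gap 0.058694928550630944 cam [ 0.4847567  -0.24508042  0.16257139] [ 0.26949328  0.10703314 -0.95703567] K [297.31863964   0.         256.28324386]
scene 0.5339978337287903 0.07158878445625305 -0.09192434847459194 0.09164551781602895 -0.06271004741313134 0.06218048378775681
-0.1 [-1, -1, -1, -1, -1, -1, -1, -1]
-0.09 [-1, 49, 50, 50, 51, 50, 51, -1]
-0.08 [-1, 52, 52, 50, 52, 53, 51, -1]
-0.07 [52, 48, 49, 51, 34, 34, 52, -1]
-0.06 [53, 35, 32, 34, 32, 31, 44, -1]
-0.05 [-1, 40, 35, 36, 35, 36, 47, -1]
-0.04 [60, 39, 38, 38, 39, 39, 46, -1]
-0.03 [62, 42, 43, 41, 41, 41, 54, -1]
-0.02 [62, 46, 42, 45, 44, 45, 55, -1]
-0.01 [66, 52, 46, 47, 46, 46, 61, -1]
-0.0 [-1, 51, 51, 49, 50, 49, 62, -1]
0.01 [72, 54, 52, 52, 51, 52, 65, -1]
0.02 [-1, 57, 55, 54, 56, 55, 68, -1]
0.03 [-1, 61, 57, 57, 58, 58, 70, -1]
0.04 [78, 62, 59, 60, 60, 60, 68, -1]
0.05 [-1, 78, 65, 65, 65, 64, 80, -1]
0.06 [80, 83, 80, 84, 82, 79, 79
[... 314 characters left out ...]
 47, -1]
-0.08 [32, 50, 50, 51, 50, 49, 50, -1]
-0.07 [35, 52, 51, 52, 51, 53, 51, -1]
-0.06 [41, 46, 29, 31, 30, 30, 35, -1]
-0.05 [-1, 36, 35, 34, 33, 32, 36, -1]
-0.04 [-1, 35, 36, 38, 36, 36, 40, -1]
-0.03 [48, 46, 38, 39, 38, 38, 46, -1]
-0.02 [-1, 45, 42, 42, 41, 42, 48, -1]
-0.01 [-1, 58, 44, 44, 45, 44, 49, -1]
-0.0 [-1, 49, 47, 48, 47, 45, 50, -1]
0.01 [-1, 58, 50, 49, 50, 49, 52, -1]
0.02 [-1, 52, 51, 52, 53, 52, 56, -1]
0.03 [-1, 63, 55, 54, 55, 55, 59, -1]
0.04 [-1, 62, 56, 57, 57, 57, 61, -1]
0.05 [-1, 63, 60, 60, 59, 59, 63, -1]
0.06 [-1, 82, 82, 82, 81, 81, 83, -1]
0.07 [-1, 74, 67, 63, 60, 70, 68, -1]
0.08 [-1, -1, 38, 50, 53, -1, -1, -1]
0.09 [-1, -1, -1, 50, 49, -1, -1, -1]
```

>>> carry_out --plan '[[1,[0,0,-2],0],[1,[0,0,-5],0],[1,[0,0,-9],0],[1,[-1,3,-11.5],0.1],[1,[-3.5,7.5,-11.5],0.22],[1,[-5.5,12,-11.5],0.35],[1,[-7.5,16.5,-11.5],0.48],[1,[-9.5,21,-11.5],0.61]]' --grip_force 35

```text
t: 3.95
tool_pos: [0.5597, 0.0142, 0.135]
tcp_rot: [0.001, 0.115, 0.993, 0.001]
ft_force: [1.6, -0.1, -2.5]
finger_gap: 0.059
```

```bash
python3 look.py w4
```

```text
3.95 [0.55971328 0.01417146 0.13495589] [8.47662230e-04 1.14547749e-01 9.93417233e-01 5.44798903e-04] [ 0.375  0.253 -0.377 -0.    -0.939 -2.175] gap 0.05895235896662926 cam [0.48890278 0.03082965 0.2765269 ] [ 0.28123604 -0.06487578 -0.95744317] K [297.31863964   0.         256.28324386]
```

View pics/w4.png

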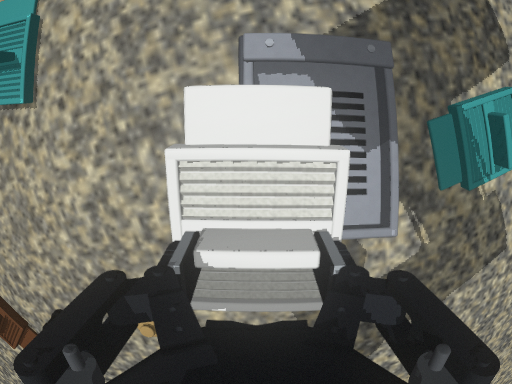

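The cartridge is held level in the grip, with its tongue at px (258,115). The tray is to the right of it, with the lip at (315,55) and the right wall at (392,150). I'll measure the tray and the held cartridge.

```bash
cat > tray.py <<'E'
from h import *
import sys
f=np.load(sys.argv[1]+".npz"); d=f["d"]; P=cloud("wrist",d,(f["K"],f["e"],f["R"]))
x0,y0,x1,y1=map(int,sys.argv[2:6]); Q=P[y0:y1,x0:x1][d[y0:y1,x0:x1]>0]
l=Q[(Q[:,2]>.043)&(Q[:,2]<.06)]
r=cv2.minAreaRect(l[:,:2].astype(np.float32)*1000); print("lip",len(l),r,cv2.boxPoints(r).round(1).tolist(),np.percentile(l[:,2],[5,50,95]))
if len(sys.argv)>6:
    x0,y0,x1,y1=map(int,sys.argv[6:10]); Q=P[y0:y1,x0:x1].reshape(-1,3)
    A=np.c_[Q[:,:2]-Q[:,:2].mean(0),np.ones(len(Q))]; c=np.linalg.lstsq(A,Q[:,2],rcond=None)[0]
    print("tongue plane",Q.mean(0),"slope deg",np.degrees(np.arctan(np.hypot(*c[:2]))),"dir",np.degrees(np.arctan2(c[1],c[0])))
E
python3 tray.py w4 225 25 410 82 192 92 322 140
python3 - <<'E'
from h import *
f=np.load("w4.npz"); P=cloud("wrist",f["d"],(f["K"],f["e"],f["R"]))
for v in (70,90,130,170,200,225,232): print(v,[tuple((P[v,u]*1000).round(0).astype(int)) for u in (340,355,370,378,384,388,392,396,400)])
E
```

```text
lip 4545 ((465.1311950683594, 87.50260162353516), (119.36384582519531, 38.92523956298828), 77.71704864501953) [[433.3999938964844, 33.29999923706055], [471.5, 25.0], [496.79998779296875, 141.6999969482422], [458.79998779296875, 150.0]] [0.04693042 0.05019212 0.05269013]
tongue plane [0.4957551  0.02952276 0.11959297] slope deg 5.01991055467034 dir 165.31597847863793
70 [(np.int64(476), np.int64(106), np.int64(30)), (np.int64(478), np.int64(119), np.int64(29)), (np.int64(480), np.int64(133), np.int64(29)), (np.int64(482), np.int64(137), np.int64(38)), (np.int64(482), np.int64(138), np.int64(48)), (np.int64(483), np.int64(140), np.int64(50)), (np.int64(482), np.int64(170), np.int64(-2)), (np.int64(483), np.int64(174), np.int64(-1)), (np.int64(483), np.int64(179), np.int64(-1))]
90 [(np.int64(493), np.int64(101), np.int64(33)), (np.int64(495), np.int64(114), np.int64(33)), (np.int64(497), np.int64(128), np.int64(33)), (np.int64(498), np.int64(133), np.int64(38)), (np.int64(499), np.int64(134), np.int64(49)), (np.int64(499), np.int64(135), np.int64(54)), (np.int64(499), np.int64(138), np
[... 1492 characters left out ...]
(70)), (np.int64(601), np.int64(105), np.int64(71)), (np.int64(602), np.int64(110), np.int64(71)), (np.int64(599), np.int64(111), np.int64(79)), (np.int64(599), np.int64(113), np.int64(81)), (np.int64(600), np.int64(117), np.int64(81)), (np.int64(647), np.int64(158), np.int64(-1))]
232 [(np.int64(566), np.int64(60), np.int64(132)), (np.int64(489), np.int64(31), np.int64(277)), (np.int64(599), np.int64(94), np.int64(82)), (np.int64(601), np.int64(101), np.int64(82)), (np.int64(601), np.int64(105), np.int64(84)), (np.int64(603), np.int64(109), np.int64(83)), (np.int64(604), np.int64(112), np.int64(82)), (np.int64(604), np.int64(115), np.int64(84)), (np.int64(656), np.int64(157), np.int64(-1))]
```

>>> carry_out --plan '[[1,[0.5,3,0],-0.015],[1,[1,5.1,0],-0.015],[1,[1,5.1,0],-0.015],[1,[1,5.1,0],-0.015]]' --grip_force 35

```text
t: 4.4
tool_pos: [0.5613, 0.0646, 0.1343]
tcp_rot: [0.0, 0.104, 0.995, 0.0]
ft_force: [0.0, 0.4, -3.2]
finger_gap: 0.0587
```

```bash
python3 look.py w5; cat > cart.py <<'E'
from h import *
import sys
f=np.load(sys.argv[1]+".npz"); d=f["d"]; p=f["p"]; P=cloud("wrist",d,(f["K"],f["e"],f["R"]))
O=np.array([.4595,.0887,.0265]); a=np.radians(-12.3); u=np.array([np.cos(a),np.sin(a),0]); v=np.array([-u[1],u[0],0])
b=np.radians(15); tx=u*np.cos(b)+[0,0,np.sin(b)]; tz=-u*np.sin(b)+[0,0,np.cos(b)]; T=np.stack([tx,v,tz])
s=robot.observe(); tp=s["tool_pos"]; print("tcp in level tray frame",(np.array([u,v,[0,0,1]])@(tp-O)*1000).round(1))
B=np.array([u,v,[0,0,1]])
for name,(x0,x1,y0,y1) in {k:tuple(map(int,w.split(","))) for k,w in (z.split("=") for z in sys.argv[2:])}.items():
    Q=(P[y0:y1,x0:x1].reshape(-1,3)-O)@B.T*1000
    A=np.c_[Q[:,:2]-Q[:,:2].mean(0),np.ones(len(Q))]; c=np.linalg.lstsq(A,Q[:,2],rcond=None)[0]
    print(name,"mean(level tray mm)",Q.mean(0).round(1),"slope x,y deg",np.degrees(np.arctan(c[:2])).round(1))
# column profile down the image middle
for vv in range(60,300,6): print(vv,((P[vv,258]-O)@B.T*1000).round(0).astype(int).tolist(),end=" ")
E
python3 cart.py w5 tongue=200,318,95,138
```

```text
4.4 [0.56134153 0.06463366 0.13427162] [2.94576945e-04 1.03621334e-01 9.94616739e-01 2.73902114e-04] [ 0.461  0.262 -0.365 -0.    -0.942 -2.239] gap 0.05874737371189618 cam [0.49035067 0.07980357 0.2759245 ] [ 0.28151316 -0.05908335 -0.95773666] K [297.31863964   0.         256.28324386]
tcp in level tray frame [104.7  -2.4 107.6]
tongue mean(level tray mm) [39.1 -0.8 92.5] slope x,y deg [-6.2 -0.1]
60 [0, -1, 24] 66 [4, -1, 24] 72 [9, -1, 26] 78 [12, -1, 1] 84 [17, -1, 4] 90 [26, -1, 92] 96 [29, -1, 93] 102 [32, -1, 92] 108 [35, -1, 92] 114 [38, -1, 94] 120 [41, -1, 91] 126 [45, -1, 92] 132 [48, -1, 90] 138 [51, -1, 91] 144 [54, -1, 92] 150 [56, -1, 103] 156 [59, -1, 104] 162 [63, -1, 100] 168 [65, -1, 102] 174 [69, -1, 100] 180 [71, -1, 103] 186 [76, -1, 99] 192 [78, -1, 102] 198 [82, -1, 100] 204 [84, -1, 102] 210 [89, -1, 100] 216 [91, -1, 102] 222 [94, -1, 103] 228 [97, -1, 104] 234 [97, -1, 112] 240 [98, -1, 118] 246 [98, -1, 124] 252 [98, -1, 129] 258 [101, -1, 131] 264 [103, -1, 132] 270 [126, 0, 102] 276 [131, 0, 100] 282 [136, 0, 99] 288 [138, 0, 102] 294 [144, 0, 100]
```

>>> carry_out --plan '[[1,[0,0.2,1.3],0],[1,[0,0.2,2.4],0],[1,[0,0.2,2.7],0],[1,[0,0.2,2.9],0],[1,[0,0.2,3.1],0],[1,[0,0.2,3.3],0],[1,[0,0.2,3.5],0],[1,[0,0.2,3.5],0]]' --grip_force 35

```text
t: 5.25
tool_pos: [0.5598, 0.0655, 0.0992]
tcp_rot: [-0.002, 0.104, 0.995, -0.001]
ft_force: [-13.2, 2.9, 15.3]
finger_gap: 0.0592
```

```bash
python3 look.py w6;python3 cart.py w6 tongue=200,318,95,130; python3 -c "from h import *;print(robot.observe()['ft_force'])"
```

```text
5.25 [0.55984467 0.06551739 0.09915714] [-1.55664484e-03  1.04396952e-01  9.94534296e-01 -6.21884427e-04] [ 4.630e-01  3.010e-01 -4.040e-01 -1.000e-03 -8.680e-01 -2.243e+00] gap 0.05922124466465093 cam [0.48942754 0.08096877 0.24106177] [ 0.27767528 -0.06088385 -0.95874376] K [297.31863964   0.         256.28324386]
tcp in level tray frame [103.   -1.3  72.7]
tongue mean(level tray mm) [35.5 -0.2 50.8] slope x,y deg [ 2.2 -0.2]
60 [3, -1, 24] 66 [7, -1, 25] 72 [8, 0, 1] 78 [13, 0, 2] 84 [17, 0, 4] 90 [23, -1, 48] 96 [27, -1, 50] 102 [30, -1, 49] 108 [33, -1, 50] 114 [37, -1, 50] 120 [40, 0, 50] 126 [43, 0, 50] 132 [47, 0, 52] 138 [50, 0, 53] 144 [53, 0, 52] 150 [55, 0, 64] 156 [57, 0, 67] 162 [61, 0, 62] 168 [64, 0, 64] 174 [67, 0, 64] 180 [70, 0, 65] 186 [74, 0, 62] 192 [76, 0, 67] 198 [81, 0, 63] 204 [83, 0, 66] 210 [87, 0, 64] 216 [89, 0, 68] 222 [92, 0, 69] 228 [96, 0, 70] 234 [94, 0, 79] 240 [93, 0, 88] 246 [93, 0, 96] 252 [95, 0, 97] 258 [98, 0, 97] 264 [101, 0, 97] 270 [122, 0, 69] 276 [125, 0, 71] 282 [129, 0, 71] 288 [135, 0, 70] 294 [137, 0, 73] [-13.18499208   1.42278621  15.84358593]
```

View pics/w6.png

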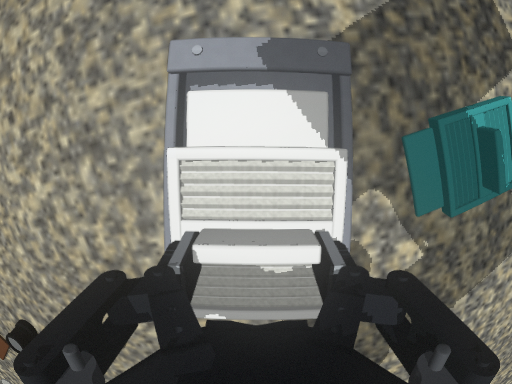

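The rear is on the high wall and the cartridge has begun to pitch up in the grip: the body is about 5° rear-up and the tongue at px (255,115) is inside the tray. I'll keep lowering, now also moving toward the lip.

>>> carry_out --plan '[[1,[0.3,0.1,0.2],0],[1,[0.5,0.1,0.4],0],[1,[0.7,0.1,0.6],0],[1,[0.9,0.1,0.8],0],[1,[1.1,0.1,1.0],0],[1,[1.3,0.1,1.2],0],[1,[1.3,0.1,1.2],0]]' --grip_force 35

```text
t: 6.0
tool_pos: [0.5505, 0.0695, 0.0873]
tcp_rot: [0.001, 0.104, 0.995, 0.0]
ft_force: [-1.7, -1.2, 5.2]
finger_gap: 0.0589
```

```bash
python3 look.py w7;python3 cart.py w7 tongue=200,318,95,130; python3 -c "from h import *;print(robot.observe()['ft_force'])"
```

```text
6.0 [0.55050349 0.06947087 0.08733194] [1.14697722e-03 1.04112700e-01 9.94564843e-01 4.82775933e-05] [ 4.79e-01  3.00e-01 -4.42e-01  2.00e-03 -8.27e-01 -2.26e+00] gap 0.05892684555779811 cam [0.47928764 0.08481674 0.22884171] [ 0.28296631 -0.05995504 -0.95725412] K [297.31863964   0.         256.28324386]
tcp in level tray frame [93.   0.6 60.8]
tongue mean(level tray mm) [26.3  1.9 11.9] slope x,y deg [42.1 -0.6]
60 [-5, 1, 23] 66 [-1, 1, 24] 72 [2, 1, 25] 78 [6, 1, 26] 84 [10, 1, 25] 90 [12, 2, 2] 96 [16, 2, 4] 102 [20, 2, 6] 108 [24, 2, 6] 114 [28, 2, 7] 120 [31, 2, 19] 126 [35, 2, 20] 132 [39, 2, 22] 138 [42, 2, 24] 144 [46, 2, 25] 150 [49, 2, 28] 156 [52, 2, 29] 162 [53, 2, 41] 168 [56, 2, 43] 174 [60, 2, 43] 180 [63, 2, 43] 186 [67, 2, 41] 192 [69, 2, 46] 198 [73, 2, 44] 204 [75, 2, 49] 210 [79, 2, 47] 216 [82, 2, 50] 222 [86, 2, 49] 228 [87, 2, 55] 234 [90, 2, 56] 240 [88, 2, 66] 246 [83, 2, 82] 252 [85, 2, 84] 258 [89, 2, 84] 264 [105, 2, 62] 270 [111, 2, 60] 276 [112, 2, 64] 282 [116, 2, 63] 288 [119, 2, 66] 294 [123, 2, 66] [-0.80756964 -1.05969795  4.54598338]
```

View pics/w7.png

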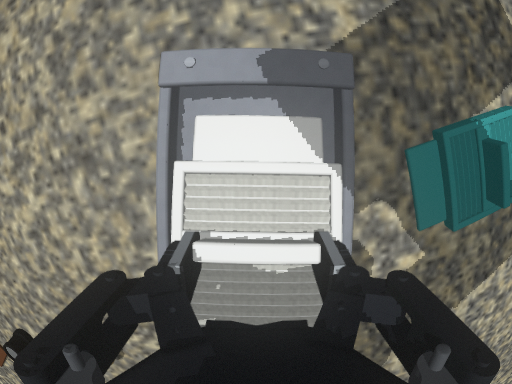

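The cartridge is now about 22° rear-up and centred in the tray. The lip spans px 160–354 and the tongue 194–323, with the tongue edge at row 117 in front of the lip. Next I'll press slightly more and start sliding along the floor.

>>> carry_out --plan '[[1,[0.1,0,0.15],0],[1,[0.2,0,0.3],0],[1,[0.2,0,0.3],0],[1,[0.3,0,0.2],0],[1,[0.8,0,0.3],0],[1,[1.3,0,0.45],0],[1,[1.3,0,0.45],0]]' --grip_force 35

```text
t: 6.75
tool_pos: [0.5351, 0.0722, 0.0811]
tcp_rot: [-0.001, 0.104, 0.995, -0.0]
ft_force: [-0.2, -0.4, -3.1]
finger_gap: 0.0587
```

```bash
python3 look.py w8;python3 cart.py w8 tongue=205,290,125,150; python3 -c "from h import *;print(robot.observe()['ft_force'])"
```

```text
6.75 [0.53507297 0.07223965 0.08112032] [-1.01954772e-03  1.04305305e-01  9.94544707e-01 -4.35096829e-04] [ 4.970e-01  2.890e-01 -4.760e-01 -1.000e-03 -8.080e-01 -2.276e+00] gap 0.058675893171676 cam [0.46448065 0.08766123 0.22293402] [ 0.2787071  -0.06055361 -0.95846524] K [297.31863964   0.         256.28324386]
tcp in level tray frame [77.9  0.3 54.9]
tongue mean(level tray mm) [25.7 -5.7 16.5] slope x,y deg [-17.4   0.7]
60 [-28, 1, -28] 66 [-23, 1, -29] 72 [-13, 1, 20] 78 [-10, 1, 21] 84 [-6, 1, 22] 90 [-3, 1, 23] 96 [1, 1, 25] 102 [4, 1, 26] 108 [8, 1, 27] 114 [12, 1, 2] 120 [16, 1, 10] 126 [19, 1, 13] 132 [23, 1, 15] 138 [26, 1, 16] 144 [30, 1, 20] 150 [33, 1, 19] 156 [37, 1, 20] 162 [40, 1, 22] 168 [41, 1, 35] 174 [44, 1, 35] 180 [47, 1, 37] 186 [51, 1, 35] 192 [54, 1, 39] 198 [57, 1, 38] 204 [60, 1, 42] 210 [64, 1, 39] 216 [66, 1, 44] 222 [70, 1, 44] 228 [71, 1, 48] 234 [74, 1, 50] 240 [77, 1, 52] 246 [67, 1, 77] 252 [70, 1, 79] 258 [73, 1, 78] 264 [76, 1, 78] 270 [94, 1, 55] 276 [96, 1, 58] 282 [100, 1, 58] 288 [103, 1, 60] 294 [107, 1, 61] [ 0.89040739  0.34947231 -3.19767308]
```

>>> carry_out --plan '[[1,[0.3,0,0.05],0],[1,[0.6,0,0.1],0],[1,[0.9,0,0.17],0],[1,[1.2,0,0.24],0],[1,[1.2,0,0.24],0],[1,[1.2,0,0.24],0],[1,[1.2,0,0.24],0]]' --grip_force 35

```text
t: 7.5
tool_pos: [0.5251, 0.0751, 0.0798]
tcp_rot: [0.0, 0.104, 0.995, 0.0]
ft_force: [0.3, 0.5, -3.4]
finger_gap: 0.0591
```

```bash
python3 look.py w9;python3 cart.py w9 tongue=205,290,135,155; python3 -c "from h import *;print(robot.observe()['ft_force'])"
```

```text
7.5 [0.52505159 0.07513543 0.07975757] [1.22054054e-04 1.04169387e-01 9.94559561e-01 6.64194297e-05] [ 0.512  0.275 -0.501  0.    -0.795 -2.292] gap 0.05913798975912215 cam [0.45413533 0.090431   0.22141426] [ 0.28102907 -0.05977415 -0.95783595] K [297.31863964   0.         256.28324386]
tcp in level tray frame [66.9  0.7 53.2]
tongue mean(level tray mm) [19.7 -4.9 17.3] slope x,y deg [-55.5   0.9]
60 [-38, 2, -28] 66 [-33, 2, -28] 72 [-28, 2, -28] 78 [-24, 2, -28] 84 [-19, 2, -20] 90 [-13, 1, 21] 96 [-9, 1, 21] 102 [-6, 2, 23] 108 [-2, 2, 24] 114 [1, 2, 25] 120 [4, 2, 26] 126 [8, 2, 25] 132 [13, 2, 13] 138 [16, 2, 14] 144 [20, 2, 16] 150 [23, 2, 17] 156 [26, 2, 20] 162 [30, 2, 20] 168 [30, 2, 34] 174 [34, 2, 34] 180 [37, 2, 35] 186 [41, 2, 34] 192 [43, 2, 38] 198 [47, 2, 37] 204 [-6, 1, 195] 210 [53, 2, 39] 216 [55, 2, 43] 222 [59, 2, 42] 228 [61, 2, 47] 234 [64, 2, 49] 240 [67, 2, 50] 246 [57, 2, 75] 252 [60, 2, 76] 258 [62, 2, 78] 264 [66, 2, 77] 270 [85, 2, 52] 276 [87, 2, 55] 282 [89, 2, 58] 288 [93, 2, 58] 294 [97, 2, 59] [ 0.01022284 -0.49232207 -3.08773922]
```

View pics/w9.png

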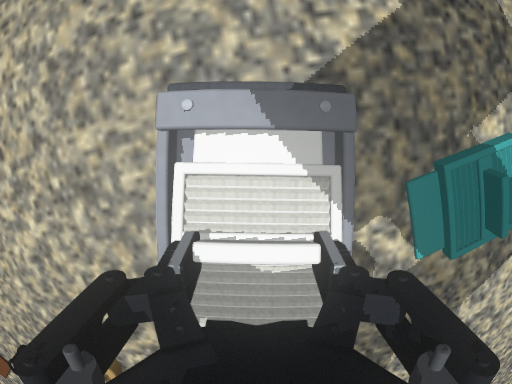

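The tongue now disappears under the lip (px row 131), still tilted about 7° to the floor. My estimate puts the tongue edge at tray x≈7 mm, z≈1 mm. I'll nudge in 2 mm, then swing the rear down.

>>> carry_out --plan '[[1,[0.2,-0.05,0.06],0],[1,[0.2,-0.05,0.06],0],[1,[0.0,-0.05,0.3],0],[1,[-0.25,-0.05,0.55],0],[1,[-0.45,-0.05,0.8],0],[1,[-0.55,-0.05,0.95],0],[1,[-0.55,-0.05,1.0],0],[1,[-0.55,-0.05,1.0],0]]' --grip_force 35

```text
t: 8.35
tool_pos: [0.5308, 0.0736, 0.07]
tcp_rot: [0.001, 0.104, 0.995, 0.0]
ft_force: [0.8, -0.5, 3.2]
finger_gap: 0.0588
```

```bash
python3 look.py w10;python3 cart.py w10 tongue=205,290,135,155; python3 -c "from h import *;print(robot.observe()['ft_force'])"
```

```text
8.35 [0.53081784 0.07358338 0.06997939] [5.48362038e-04 1.04139205e-01 9.94562556e-01 2.17613411e-04] [ 0.504  0.296 -0.5    0.    -0.774 -2.284] gap 0.0587754316232485 cam [0.45979763 0.08887552 0.21157525] [ 0.28190254 -0.05953201 -0.95759433] K [297.31863964   0.         256.28324386]
tcp in level tray frame [72.8  0.4 43.4]
tongue mean(level tray mm) [24.8 -5.  14. ] slope x,y deg [-46.9   0.6]
60 [-30, 1, -29] 66 [-26, 1, -28] 72 [-21, 1, -21] 78 [-13, 1, 20] 84 [-10, 1, 21] 90 [-6, 1, 21] 96 [-3, 1, 23] 102 [0, 1, 24] 108 [3, 1, 25] 114 [7, 1, 26] 120 [10, 1, 21] 126 [14, 1, 9] 132 [18, 1, 11] 138 [21, 1, 11] 144 [0, 0, 185] 150 [28, 1, 14] 156 [31, 1, 15] 162 [32, 1, 29] 168 [35, 1, 29] 174 [39, 1, 28] 180 [43, 1, 27] 186 [45, 1, 31] 192 [49, 1, 30] 198 [51, 1, 32] 204 [54, 2, 33] 210 [58, 2, 33] 216 [61, 2, 33] 222 [63, 2, 37] 228 [67, 2, 37] 234 [69, 2, 41] 240 [66, 1, 54] 246 [63, 1, 66] 252 [65, 1, 68] 258 [68, 1, 68] 264 [71, 1, 68] 270 [90, 2, 43] 276 [93, 2, 45] 282 [95, 2, 48] 288 [100, 2, 47] 294 [103, 2, 49] [ 1.14631488 -0.28503642  2.59529666]
```

The body slope is now 15.7° against the tray's 15°, with the origin at about x=82 mm. I'll release and back off.

>>> carry_out --plan '[[0,[0,0,0],0],[0,[0,0,0],0],[0,[0,0,0],0],[0,[0,0,0],0],[0,[0,0,-3],0],[0,[0,0,-7],0],[0,[0,0,-11],0],[0,[0,0,-11],0]]'

```text
t: 9.2
tool_pos: [0.5332, 0.0744, 0.1854]
tcp_rot: [0.004, 0.104, 0.995, 0.002]
ft_force: [0.9, -0.7, -0.4]
finger_gap: 0.0854
```

```bash
python3 look.py w11;python3 cart.py w11; python3 - <<'E'
from h import *
for n in("scene","top"):
    p,d=robot.read_camera(n); P=cloud(n,d); 
    for k in("reagent_1","beaker_2"):
        print(n,k,[(round(o["score"],2),np.median(P[o["mask"]&(d>0)],0).round(3).tolist()) for o in robot.outline_of(n,k)])
E
```

```text
9.2 [0.53317806 0.0744346  0.18536742] [0.00426819 0.10370668 0.99459676 0.00199596] [ 5.040e-01  1.650e-01 -3.640e-01  2.000e-03 -1.033e+00 -2.284e+00] gap 0.08538795525566625 cam [0.46102617 0.08925576 0.32645973] [ 0.28938223 -0.05665286 -0.95553565] K [297.31863964   0.         256.28324386]
tcp in level tray frame [ 73.6   1.1 156.1]
60 [-43, 4, -28] 66 [1, 1, 300] 72 [-30, 4, -27] 78 [-23, 4, -28] 84 [-16, 4, -20] 90 [-8, 4, 21] 96 [-2, 4, 24] 102 [3, 4, 26] 108 [9, 4, 26] 114 [15, 4, 11] 120 [21, 4, 10] 126 [27, 4, 11] 132 [31, 4, 26] 138 [37, 4, 23] 144 [42, 4, 25] 150 [48, 4, 27] 156 [53, 4, 30] 162 [58, 4, 31] 168 [64, 4, 30] 174 [69, 4, 35] 180 [66, 4, 64] 186 [71, 4, 66] 192 [85, 4, 38] 198 [91, 4, 38] 204 [96, 4, 39] 210 [102, 4, 40] 216 [107, 4, 43] 222 [112, 4, 45] 228 [117, 4, 48] 234 [122, 4, 50] 240 [135, 5, 36] 246 [133, 4, 54] 252 [138, 4, 57] 258 [163, 5, 25] 264 [203, 6, -29] 270 [212, 6, -28] 276 [222, 6, -29] 282 [230, 6, -26] 288 [241, 6, -27] 294 [252, 6, -28] scene reagent_1 [(0.54, [0.809, 0.054, 0.072]), (0.51, [0.778, -0.042, 0.064])]
scene beaker_2 [(0.79, [0.512, -0.448, 0.047])]
top reagent_1 [(0.64, [0.794, 0.041, 0.07])]
top beaker_2 [(0.53, [0.518, -0.457, 0.021])]
```

View pics/w11.png

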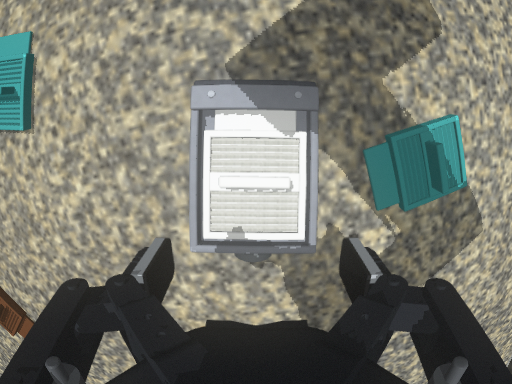

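The picture shows the cartridge flat and centred: body at px 203–307, tray at 190–318, tongue under the lip, gripper clear. Handing in.

```bash
python3 -c "
from h import *
print(robot.job_done(), robot.observe()['t'])"
```

```text
the job is handed in; nothing more can be done
the job is handed in; nothing more can be done
```

The cartridge is seated in the tray with its tongue under the lip and has been released. I handed the job in about 9 s into the 40 s allowed; no verdict was reported.

**How it was done:** The arm cannot tilt the tool, so I gripped the handle fin by its ends. I then pressed the cartridge's rear onto the tray's high-end wall, so it pivoted in the grip to about 22° rear-up (about 7° to the tray floor). With that tilt I slid the tongue under the lip, swung the rear down, opened the gripper and lifted clear.

**Last checks:**
- **Hooking the tongue:** by my estimate its edge was at tray x about 7 mm, z about 1 mm. The tilt to the floor was roughly 0.12–0.13 rad, only a little above the required 0.1. The depth readings for that tilt scattered by a degree or two.
- **Final seat:** the body top matches the tray floor plus 18 mm at both ends. The origin is at about x = 83 mm, within about 1 mm of the tray's middle line.
- **Bystanders:** the scene camera puts both bottles and the beaker where they started, within about 1 mm.
- **Disagreements and gaps:**
  - The top camera found only one bottle at the end.
  - The top camera's low-scoring beaker reading sat a few mm away from the scene camera's.
  - I did not re-measure the weight, but nothing went near it.

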